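# Put the camera couplers into their soak dishes

## Task

Put the three ribbed steel camera couplers into the soak dishes, standing upright in the middle: the longest one first, because it soaks longest, into the widest dish, then the middle one into the middle-sized dish, and last the shortest one into the narrowest dish. Set each down gently without dropping it, let go of it before you take the next, and leave the steel cup, the specimen jar and the stopcock where they are.

Things in the scene. Friction and masses are not known exactly. Their poses are not given: they have to be found in the camera images.
- coupler_long: the longest and thickest of three camera couplers: upright stepped round steel barrel, ribbed focus ring near the top, dark lens on top; 48 mm wide, 68 mm high, about 220 g, loose. Origin: centre of its underside, z up the barrel. Grip the ring (48 mm wide, 42 to 60 mm above the origin) from above; the foot (0 to 14 mm) is also 48 mm wide, the rest 40 mm
- coupler_middle: the middle one of three camera couplers: upright stepped round steel barrel, ribbed focus ring near the top, dark lens on top; 38 mm wide, 52 mm high, about 130 g, loose. Origin: centre of its underside, z up the barrel. Grip the ring (38 mm wide, 28 to 44 mm above the origin) from above; the foot (0 to 10 mm) is also 38 mm wide, the rest 30 mm
- coupler_short: the shortest and thinnest of three camera couplers: upright stepped round steel barrel, ribbed focus ring near the top, dark lens on top; 28 mm wide, 38 mm high, about 70 g, loose. Origin: centre of its underside, z up the barrel. Grip the ring (28 mm wide, 18 to 32 mm above the origin) from above; the foot (0 to 7 mm) is also 28 mm wide, the rest 20 mm
- dish_wide: the widest of three shallow round dark steel soak dishes with a bright rim, empty: outer diameter 120 mm at the rim, rim 8 mm high, wall 3 mm, flat inner floor 3 mm above the origin. Origin at the centre of its underside, on the table (z = 0). Fixed to the table
- dish_medium: the middle one of three shallow round dark steel soak dishes with a bright rim, empty: outer diameter 96 mm at the rim, rim 8 mm high, wall 3 mm, flat inner floor 3 mm above the origin. Origin at the centre of its underside, on the table (z = 0). Fixed to the table
- dish_narrow: the narrowest of three shallow round dark steel soak dishes with a bright rim, empty: outer diameter 74 mm at the rim, rim 8 mm high, wall 3 mm, flat inner floor 3 mm above the origin. Origin at the centre of its underside, on the table (z = 0). Fixed to the table
- gallipot: bystander: small open steel cup, 60 mm across the rim, 42 mm high, empty. Origin at the centre of its underside. Loose; leave it alone
- specimen_jar: bystander: small clear specimen jar with a white lid, 48 mm diameter, 55 mm high. Origin at the centre of its underside. Loose; leave it alone
- stopcock: bystander: steel stopcock lying on the table, a 60 mm tube along its x with a block, a 35 mm long branch to its +y and a short bar handle on top, 29 mm high. Origin under the block, on the table. Loose; leave it alone
There are look-alikes about, which are no part of the job. Leave any red look-alike of the coupler_long alone.

How it is judged:
On the way, in this order (a step that is already met when the one before it is completed fails the run):
1. the long coupler stands upright in the middle of the wide dish, released (horizontal distance between coupler_long and dish_wide below 0.015 m and z of coupler_long in the frame of dish_wide between 0 and 0.008 m and angle between coupler_long's own z axis and vertical below 0.12 rad and contact force between the fingers and coupler_long below 0.05 N and linear speed of coupler_long below 0.03 m/s), for 0.2 s.
2. the middle coupler stands upright in the middle of the medium dish, released (horizontal distance between coupler_middle and dish_medium below 0.015 m and z of coupler_middle in the frame of dish_medium between 0 and 0.008 m and angle between coupler_middle's own z axis and vertical below 0.12 rad and contact force between the fingers and coupler_middle below 0.05 N and linear speed of coupler_middle below 0.03 m/s), for 0.2 s.
3. the short coupler stands upright in the middle of the narrow dish, released (horizontal distance between coupler_short and dish_narrow below 0.015 m and z of coupler_short in the frame of dish_narrow between 0 and 0.008 m and angle between coupler_short's own z axis and vertical below 0.12 rad and contact force between the fingers and coupler_short below 0.05 N and linear speed of coupler_short below 0.03 m/s), for 0.2 s.
At the end, for the whole second after the job is handed in: The long coupler stands in the wide dish, the middle one in the medium dish and the short one in the narrow dish: each with its axis within 15 mm of the dish's centre, resting on the dish floor (underside less than 8 mm above the dish's own underside), upright within 0.12 rad, released and at rest (all of step 1 and all of step 2 and all of step 3); the robot touches nothing.
It fails at once if the steel cup, the specimen jar or the stopcock is shifted by more than 25 mm or tipped over (distance of any of gallipot, specimen_jar, stopcock from where it was at the start of the episode above 0.025 m or angle between any of gallipot, specimen_jar, stopcock's own z axis and vertical above 0.5 rad).
It fails at once if a coupler is dropped (moving faster than 0.5 m/s free of the fingers, as after a fall of over 12 mm) ((contact force between the fingers and coupler_long below 0.05 N and linear speed of coupler_long above 0.5 m/s) or (contact force between the fingers and coupler_middle below 0.05 N and linear speed of coupler_middle above 0.5 m/s) or (contact force between the fingers and coupler_short below 0.05 N and linear speed of coupler_short above 0.5 m/s)).
It also fails if it takes over 112 s, if anything falls off the work surface, if the arm or the gripper's body presses on something with over 40 N, if the wrist force passes 120 N, or if a joint passes its speed limit or range.

## Robot

A 6-joint arm with a two-finger parallel gripper is mounted at the origin on the work surface. World frame = base frame: x ahead of the robot, y to its left, z up, the work surface at z = 0. Lengths are in m, angles in rad, forces in N, time in s.
With the tool pointing down it reaches from about 0.225 to 0.875 m from the base axis. Payload 3.4 kg.
Tool frame: the origin (TCP) lies between the finger pads; the fingertips stand 25 mm ahead of it and the grasp point (between the pads) lies 6 mm ahead of it (manip.tips_ahead is the distance from the TCP to the fingertips, in m); z points along the fingers, x is the direction in which the jaws open and shut, and the axes are right-handed (so a half turn about z gives the same grasp; the last joint's range is limited). The gripper opens to 85 mm and grips with 20 to 120 N. Pads are 22 mm wide; open, the fingers measure 114 mm over their backs; the gripper's body (76 mm by 85 mm) begins 54 mm behind the grasp point. The pads swing forward as they close: fully open they stand 13 mm farther back than shut.
Start: joints at [1.051, 0.276, 1.505, -0, 1.361, -0.121], TCP at [0.223, 0.53, 0.256] pointing down, gripper open.
Joint ranges: [-2.89, 2.89], [-0.75, 2.08], [0.22, 2.7], [-1.18, 4.32], [0.11, 2.71], [-2.7, 2.7]. Speed limits (rad/s): [2.57, 2.57, 3.14, 3.14, 3.14, 3.14].

## Interface

Orientations are given as a unit quaternion [w, x, y, z].
In Python, from rig import manip gives the robot as it stands. The module is installed in compiled form; this text tells all that it offers.
- The arm moves only by the tool send_rows, never from a script. Its argument "plan" is a list of rows, each an object with "linear": the shift along the tool's x, y, z in m, a list of three; "delta_rot": the turn, a rotation vector about the tool's x, y, z in degrees, a list of three; "fingers": the finger opening in m, from 0 to 0.0854. A call has 1 to 12 rows; each row shifts and turns the pose as measured when the row begins, along the tool's axes as they then stand; what a row does not reach is not made up. A row lasts 1/12 s, in which the tool goes at most 41.7 mm and 7.16 degrees, less where a joint would pass 70% of its speed; a pose out of reach is approached as far as the arm can. A call with a gripper value outside its range is refused whole. The fingers move at their own pace and stop on an object; "force" is the grip in N (left out, the last holds). Time passes only in rows, so rows that do not move let the fingers close. It gives the time, the measured TCP pose, the force and the opening at its end, in the units of the state.
- manip.get_state(): the state, without advancing time (a new reading comes with each control period).
- manip.get_image(name): name is "side" or "top"; returns the picture (480x640x3 uint8, red, green, blue); there is no depth.
- manip.camera_info(name): a dict with "K" (3x3 intrinsics, pixels), "dist" ([k1, k2, p1, p2, k3] as OpenCV has them; the pictures are not rectified), "rvec" (rotation vector, rad) and "tvec" (3), from world to camera coordinates, as OpenCV has them. Camera axes: x right, y down, z forward; pixel columns grow to the right and rows downward; lengths in m; the calibration is good to about 2 mm. A picture is of the moment at which its call begins. camera_info takes no time and is no camera call.
- manip.sign_off(): hands the job in, once; it reports no verdict.
Trained networks look in the newest picture that a camera, given by its name, has taken for a name from the list of things; names that differ only in an ending like _2 or _b are one class to them, and where a whole thing is asked for, a point or a joint stands for the part that bears it (a point fixed in the world has none). Each returns a list of dicts, best first, with "p" (0 to 1); they miss things now and then, are a little off and sometimes report something else, mostly with a low value. They report only what shows in the picture. A call takes as long as a camera call. They do not tell look-alikes from the thing itself.
- manip.find_in(thing, camera): "extent" ([left, top, right, bottom] in pixels, round what is visible of it).
- manip.masks_of(thing, camera): "pixels" (480x640 bool, what is visible of it) and "extent" ([left, top, right, bottom] in pixels, round what is visible of it).
The state is a dict: "clock": time; "qpos": joint angles; "qd": joint speeds; "effort": joint torques, N m; "position": TCP position; "ee_rot": TCP orientation; "contact_force": force on the tool from outside, world axes, zero at the start; "moment": the same for the moment, N m; "width": finger opening in m.
Only numpy, scipy, OpenCV 4.12 (cv2) and the standard library are available. Lean on these libraries where they do the work, as an engineer would, in place of code of your own. Each camera call takes 0.05 s, during which the arm holds its last target. There are 200 camera calls.

## Working session

There is one attempt and no reset: what is moved stays moved. The work goes in short steps, Python scripts to look and compute and a tool call to move; the robot and the scene stay as the last step left them, time stands still between calls to the robot, and variables do not carry over. Pictures are saved under pics/ and viewed, about 12 in all and at most 16, crops included, and the job is handed in when it is done.

Besides the shell and the picture viewer there is one more tool, called after "Emit:" by a JSON object that holds its "name" and its "arguments", one argument or row to a line. send_rows: Moves the arm, as the interface text tells. Its arguments: {"type":"object","properties":{"plan":{"type":"array","items":{"type":"object","properties":{"linear":{"type":"array","items":{"type":"number"}},"delta_rot":{"type":"array","items":{"type":"number"}},"fingers":{"type":"number"}}}},"force":{"type":"number"}},"required":["plan"]}

```bash
mkdir -p pics; python3 - <<'E'
from rig import manip
import cv2
for n in("top","side"):
    im=manip.get_image(n); cv2.imwrite(f"pics/{n}0.png",im[:,:,::-1])
    c=manip.camera_info(n); print(n,c["K"],c["dist"],c["rvec"],c["tvec"])
    for t in ["coupler_long","coupler_middle","coupler_short","dish_wide","dish_medium","dish_narrow","gallipot","specimen_jar","stopcock"]:
        print(t,[(round(d["p"],2),[round(float(v)) for v in d["extent"]]) for d in manip.find_in(t,n)])
print(manip.get_state(),manip.tips_ahead)
E
```

```text
top [[449.57886501   0.         322.06301282]
 [  0.         449.57886501 237.92825128]
 [  0.           0.           1.        ]] [0.0295848 0.        0.        0.        0.       ] [ 2.20703628 -2.19141652  0.00428883] [-0.00381465  0.49513446  0.97258907]
coupler_long [(0.92, [219, 226, 251, 246]), (0.78, [269, 240, 297, 259])]
coupler_middle [(0.7, [427, 282, 454, 297])]
coupler_short [(0.71, [191, 276, 204, 289])]
dish_wide [(0.77, [114, 204, 168, 256])]
dish_medium [(0.76, [301, 158, 344, 199])]
dish_narrow [(0.76, [340, 248, 376, 285])]
gallipot [(0.73, [507, 232, 535, 262])]
specimen_jar [(0.93, [423, 172, 453, 196])]
stopcock [(0.89, [214, 166, 243, 185]), (0.36, [341, 250, 375, 283])]
side [[520.76412046   0.         316.34701016]
 [  0.         520.76412046 240.41368576]
 [  0.           0.           1.        ]] [-0.10285911  0.          0.          0.          0.        ] [ 0.25809461 -2.72097854  1.38549044] [0.48823057 0.08622429 1.05650151]
coupler_long [(0.85, [288, 278, 314, 325]), (0.71, [312, 250, 332, 291])]
coupler_middle [(0.66, [369, 179, 389, 205])]
coupler_s
[... 282 characters left out ...]
2])]
{'clock': 1.0, 'qpos': array([ 1.05099830e+00,  2.75864115e-01,  1.50489228e+00, -2.43963405e-07,
        1.36068132e+00, -1.20997426e-01]), 'qd': array([ 4.01299597e-04, -8.86361583e-06, -1.02009577e-03,  7.47583379e-05,
       -2.35378659e-04,  1.12156833e-03]), 'effort': array([-5.63617061e-05, -4.16660607e+01, -2.46097934e+01,  9.55177271e-08,
        1.09317446e-04,  1.25696275e-06]), 'position': array([0.22330199, 0.52990841, 0.25635158]), 'ee_rot': array([-3.46325957e-05,  8.33160634e-01,  5.53031058e-01,  6.92976087e-05]), 'contact_force': array([ 0.63312858, -0.15171608, -0.0246357 ]), 'moment': array([-0.00453123,  0.00240147,  0.00821765]), 'width': 0.08530776795784953} 0.025
```

View pics/top0.png

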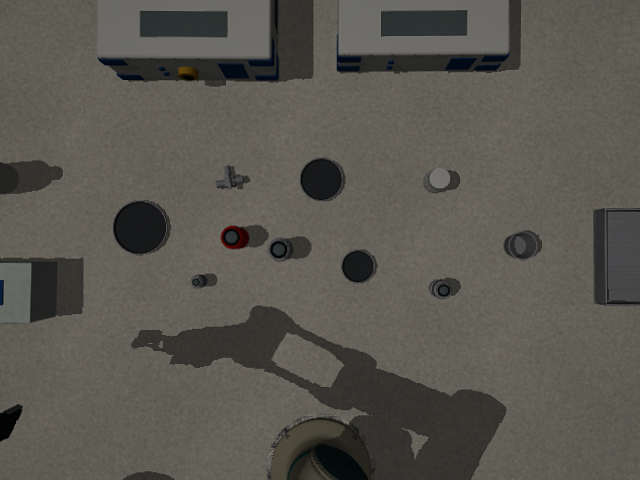

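View pics/side0.png

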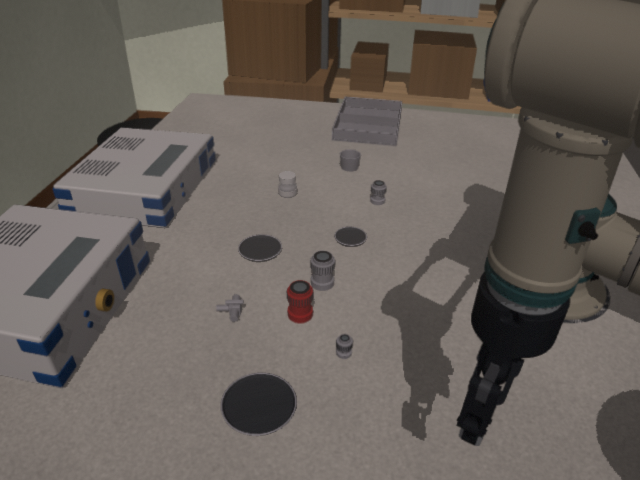

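The top picture shows dishes at about (141,229) wide, (322,179) medium and (358,266) narrow. Two things could be coupler_long: a red one at top (234,237) / side (300,301), and a steel one at top (280,249) / side (322,270). The steel one fits, since the red one is the look-alike. The middle coupler is at (443,289) and the short one at (198,281).

```bash
cat >h.py <<'E'
from rig import manip
import cv2, numpy as np
from scipy.optimize import least_squares
P={"coupler_long":[(0,24),(14,24),(42,24),(60,24),(68,20)],"coupler_middle":[(0,19),(10,19),(28,19),(44,19),(52,15)],
"coupler_short":[(0,14),(7,14),(18,14),(32,14),(38,10)],"dish_wide":[(0,60),(8,60)],"dish_medium":[(0,48),(8,48)],"dish_narrow":[(0,37),(8,37)],
"gallipot":[(0,22),(42,30)],"specimen_jar":[(0,24),(55,24)]}
a=np.linspace(0,2*np.pi,72)
def proj(n,p):
    c=manip.camera_info(n); return cv2.projectPoints(np.float64(p),c["rvec"],c["tvec"],c["K"],c["dist"])[0][:,0]
def bbox(t,n,x,z0=0):
    p=np.vstack([np.c_[x[0]+r/1e3*np.cos(a),x[1]+r/1e3*np.sin(a),0*a+h/1e3+z0] for h,r in P[t]])
    q=proj(n,p); return np.r_[q.min(0),q.max(0)]
def fit(t,ext,x0=(.5,0),z0=0):
    f=lambda x:np.concatenate([bbox(t,n,x,z0)-ext[n] for n in ext])
    s=least_squares(f,x0,loss="soft_l1"); return s.x,f(s.x)
E
python3 - <<'E'
from h import *
T=[t for t in P]
im={n:manip.get_image(n) for n in("top","side")}
for t in T:
    e={}
    for n in im:
        for d in manip.masks_of(t,n):
            m=d["pixels"]
            if d["p"]<.5 or not m.any(): continue
            px=im[n][m].astype(float).mean(0)
            if px[0]>1.5*px[2]: print("red",t,n); continue
            ys,xs=np.where(m); e[n]=np.array([xs.min(),ys.min(),xs.max()+1,ys.max()+1.])-.5
            break
    for s in (["top"],["side"],["top","side"]):
        ee={n:e[n] for n in s if n in e}
        if ee:
            x,r=fit(t,ee); print(t,s,x.round(4),r.round(1))
b=im["top"][150:310,100:470]; c=im["side"][220:380,200:400]
o=np.vstack([cv2.resize(b,(740,320),interpolation=2),np.pad(cv2.resize(c,(340,272),interpolation=2),((0,0),(0,400),(0,0)))])
cv2.imwrite("pics/crop1.png",o[:,:,::-1])
E
```

```text
coupler_long ['top'] [0.4715 0.0843] [-0.8 -0.7  0.9  0.7]
coupler_long ['side'] [0.4699 0.091 ] [ 0.7  0.2 -0.7 -0.1]
coupler_long ['top', 'side'] [0.4709 0.0866] [-1.9 -0.4 -0.2  0.9  0.6 -1.2 -0.9 -1.6]
coupler_middle ['top'] [ 0.3888 -0.2506] [-1.1 -0.4  1.   0.4]
coupler_middle ['side'] [ 0.3869 -0.2466] [ 0.2 -0.  -0.2  0. ]
coupler_middle ['top', 'side'] [ 0.388  -0.2495] [-1.7 -0.1  0.4  0.8 -0.1 -0.6 -0.5 -0.6]
coupler_short ['side'] [0.3985 0.2676] [-0.  -0.3  0.   0.3]
coupler_short ['top', 'side'] [0.3985 0.2676] [-0.  -0.3  0.   0.3]
dish_wide ['top'] [0.5163 0.3994] [-0.2  0.   0.2 -0. ]
dish_wide ['side'] [0.5148 0.4003] [ 0.1 -1.3 -0.1  0.9]
dish_wide ['top', 'side'] [0.5154 0.3997] [-0.3  0.4  0.1  0.4 -0.1 -1.6 -0.4  0.4]
dish_medium ['top'] [0.625  0.0019] [-0.   0.8  0.  -0.8]
dish_medium ['side'] [0.6215 0.0042] [-0.5 -0.7  0.5  0.5]
dish_medium ['top', 'side'] [0.6233 0.0022] [-0.2  1.6 -0.1 -0.  -1.  -1.3 -0.  -0.2]
dish_narrow ['top'] [ 0.436  -0.0775] [-0.2 -0.1  0.2  0.1]
dish_narrow ['side'] [ 0.4322 -0.0737] [-0.5 -1.8  0.5  1.1]
dish_narrow ['top', 'side'] [ 0.4345 -0.0772] [-0.3  0.6  0.   0.8 -1.2 -2.8 -0.3  0.1]
gallipot ['top'] [ 0.4825 -0.414 ] [ 0.8 -0.  -0.7  0. ]
gallipot ['side'] [ 0.4795 -0.4075] [-0.4  0.4  0.4 -0.4]
gallipot ['top', 'side'] [ 0.4817 -0.4133] [ 0.4  0.4 -1.1  0.4 -0.9 -0.6 -0.2 -1.5]
specimen_jar ['top'] [ 0.6182 -0.2403] [-1.  -0.7  0.9  0.8]
specimen_jar ['side'] [ 0.6166 -0.2368] [-1.2 -0.8  1.3  0.6]
specimen_jar ['top', 'side'] [ 0.6179 -0.2396] [-1.3 -0.6  0.5  1.  -1.4 -1.3  1.  -0. ]
```

View pics/crop1.png

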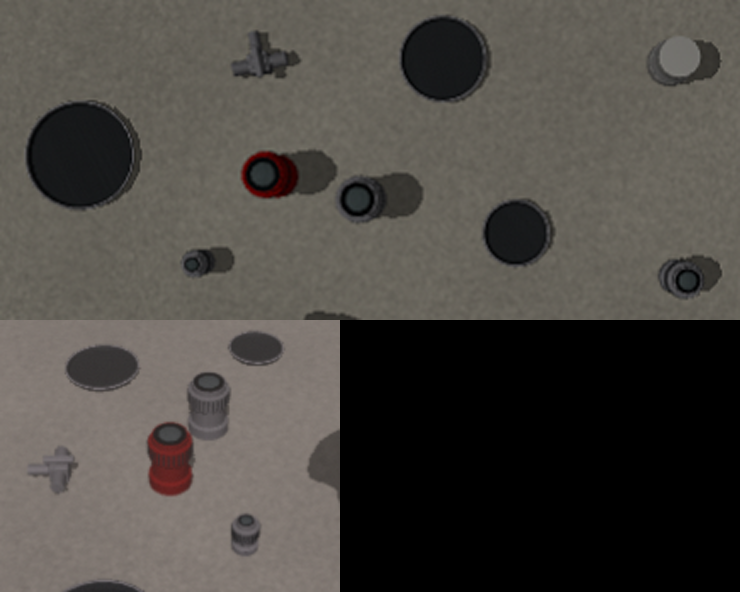

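The crop confirms it: the steel long coupler is at crop (358,198), i.e. top (279,249), and the red look-alike is beside it. I'll turn the jaws to world x, which points them away from the red one. I'll also check the coupler positions against their lens centres.

Emit:
{"name": "send_rows", "arguments": {
  "plan": [
    {"delta_rot": [0,0,6.72]},
    {"delta_rot": [0,0,6.72]},
    {"delta_rot": [0,0,6.72]},
    {"delta_rot": [0,0,6.72]},
    {"delta_rot": [0,0,6.72]},
    {"delta_rot": [0,0,6.72]},
    {"delta_rot": [0,0,6.72]},
    {"delta_rot": [0,0,6.72]},
    {"delta_rot": [0,0,6.72]},
    {"delta_rot": [0,0,6.72]}
  ]
}}

```text
$.plan[0]: bad value
```

```bash
python3 - <<'E'
from h import *
im=manip.get_image("top")
G=cv2.cvtColor(im,cv2.COLOR_RGB2GRAY)
crops=[]
# lens-top centre -> xy at z = height, plus drawn fits
for nm,uv,h in [("long",(279.2,248.7),.068),("mid",(443.5,290),.052),("short",(196,282),.038),("red",(231,237),.068)]:
    x=least_squares(lambda x:proj("top",[[x[0],x[1],h]])[0]-uv,(.5,0)).x; print(nm,x.round(4))
    u,v=map(round,uv); crops.append(cv2.resize(im[v-22:v+23,u-22:u+23],(360,360),interpolation=0))
cv2.imwrite("pics/crop2.png",np.vstack([np.hstack(crops[:2]),np.hstack(crops[2:])])[:,:,::-1][:,:].copy()[:720] if 0 else cv2.resize(np.hstack(crops[:3]),(780,260))[:,:,::-1])
s=manip.get_state(); print(s["position"],s["ee_rot"],s["qpos"])
E
```

```text
long [0.4711 0.0858]
mid [ 0.3889 -0.2512]
short [0.3997 0.264 ]
red [0.4943 0.1847]
[0.22331808 0.52988568 0.25633093] [-1.53766398e-05  8.33182910e-01  5.52997502e-01  3.86273215e-05] [ 1.05095817e+00  2.75890346e-01  1.50490649e+00 -7.31569134e-06
  1.36071298e+00 -1.20955530e-01]
```

View pics/crop2.png

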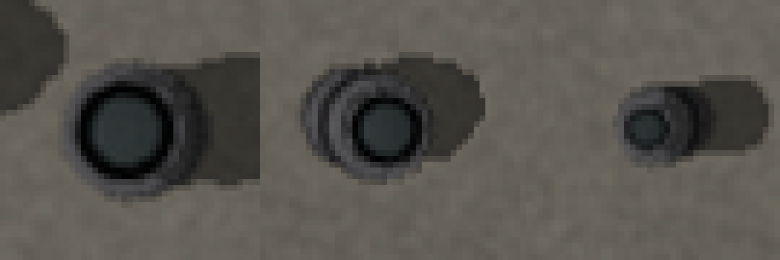

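The crop shows each lens ring clearly. Long is at (123,130), mid at (386,129) and short at (648,127), so I'll use long (0.471, 0.088), mid (0.388, -0.250) and short (0.399, 0.266). The move was refused because every row needs all three fields, so I'm resending it in full.

Emit:
{"name": "send_rows", "arguments": {
  "plan": [
    {"linear": [0,0,0],"delta_rot": [0,0,6.72],"fingers": 0.085},
    {"linear": [0,0,0],"delta_rot": [0,0,6.72],"fingers": 0.085},
    {"linear": [0,0,0],"delta_rot": [0,0,6.72],"fingers": 0.085},
    {"linear": [0,0,0],"delta_rot": [0,0,6.72],"fingers": 0.085},
    {"linear": [0,0,0],"delta_rot": [0,0,6.72],"fingers": 0.085},
    {"linear": [0,0,0],"delta_rot": [0,0,6.72],"fingers": 0.085},
    {"linear": [0,0,0],"delta_rot": [0,0,6.72],"fingers": 0.085},
    {"linear": [0,0,0],"delta_rot": [0,0,6.72],"fingers": 0.085},
    {"linear": [0,0,0],"delta_rot": [0,0,6.72],"fingers": 0.085},
    {"linear": [0,0,0],"delta_rot": [0,0,6.72],"fingers": 0.085}
  ],
  "force": 40
}}

```text
clock: 2.78
position: [0.2233, 0.5299, 0.2563]
ee_rot: [-0.0, 1.0, -0.028, 0.0]
contact_force: [0.1, -0.7, 0.5]
width: 0.0849
```

Emit:
{"name": "send_rows", "arguments": {
  "plan": [
    {"linear": [0,0,0],"delta_rot": [0,0,-3.2],"fingers": 0.085},
    {"linear": [0.018,0.032,0],"delta_rot": [0,0,0],"fingers": 0.085},
    {"linear": [0.018,0.032,0],"delta_rot": [0,0,0],"fingers": 0.085},
    {"linear": [0.018,0.032,0],"delta_rot": [0,0,0],"fingers": 0.085},
    {"linear": [0.018,0.032,0],"delta_rot": [0,0,0],"fingers": 0.085},
    {"linear": [0.018,0.032,0],"delta_rot": [0,0,0],"fingers": 0.085},
    {"linear": [0.018,0.032,0],"delta_rot": [0,0,0],"fingers": 0.085},
    {"linear": [0.018,0.032,0],"delta_rot": [0,0,0],"fingers": 0.085},
    {"linear": [0.018,0.032,0],"delta_rot": [0,0,0],"fingers": 0.085},
    {"linear": [0.018,0.032,0],"delta_rot": [0,0,0],"fingers": 0.085},
    {"linear": [0.018,0.032,0],"delta_rot": [0,0,0],"fingers": 0.085},
    {"linear": [0,0,0],"delta_rot": [0,0,0],"fingers": 0.085}
  ]
}}

```text
clock: 3.78
position: [0.4101, 0.1994, 0.2553]
ee_rot: [-0.002, 1.0, 0.003, 0.003]
contact_force: [0.4, 0.1, 0.1]
width: 0.0851
```

Emit:
{"name": "send_rows", "arguments": {
  "plan": [
    {"linear": [0.015,0.027,0],"delta_rot": [-0.2,-0.3,0.3],"fingers": 0.085},
    {"linear": [0.015,0.027,0],"delta_rot": [0,0,0],"fingers": 0.085},
    {"linear": [0.015,0.027,0],"delta_rot": [0,0,0],"fingers": 0.085},
    {"linear": [0.015,0.027,0],"delta_rot": [0,0,0],"fingers": 0.085},
    {"linear": [0,0,0.03],"delta_rot": [0,0,0],"fingers": 0.085},
    {"linear": [0,0,0.03],"delta_rot": [0,0,0],"fingers": 0.085},
    {"linear": [0,0,0.03],"delta_rot": [0,0,0],"fingers": 0.085},
    {"linear": [0,0,0],"delta_rot": [0,0,0],"fingers": 0.085},
    {"linear": [0,0,0],"delta_rot": [0,0,0],"fingers": 0.085}
  ]
}}

```text
clock: 4.53
position: [0.4776, 0.0851, 0.166]
ee_rot: [-0.001, 1.0, -0.004, 0.006]
contact_force: [0.6, 0.1, 0.2]
width: 0.0851
```

Emit:
{"name": "send_rows", "arguments": {
  "plan": [
    {"linear": [-0.0065,-0.003,0],"delta_rot": [-0.1,-0.7,-0.4],"fingers": 0.085},
    {"linear": [0,0,0.02],"delta_rot": [0,0,0],"fingers": 0.085},
    {"linear": [0,0,0.02],"delta_rot": [0,0,0],"fingers": 0.085},
    {"linear": [0,0,0],"delta_rot": [0,0,0],"fingers": 0.085},
    {"linear": [0,0,0],"delta_rot": [0,0,0],"fingers": 0.085}
  ]
}}

```text
clock: 4.95
position: [0.4745, 0.0913, 0.1332]
ee_rot: [-0.001, 1.0, 0.002, 0.005]
contact_force: [0.6, -0.2, 0.8]
width: 0.0852
```

```bash
python3 - <<'E'
from h import *
s=manip.get_state(); print(s["position"].round(4),s["ee_rot"].round(4))
im=manip.get_image("side"); b=im[150:350,220:420]
cv2.imwrite("pics/a1.png",cv2.resize(b,(600,600),interpolation=2)[:,:,::-1])
E
```

```text
[0.4745 0.0913 0.1332] [-9.0e-04  1.0e+00  1.6e-03  5.0e-03]
```

View pics/a1.png

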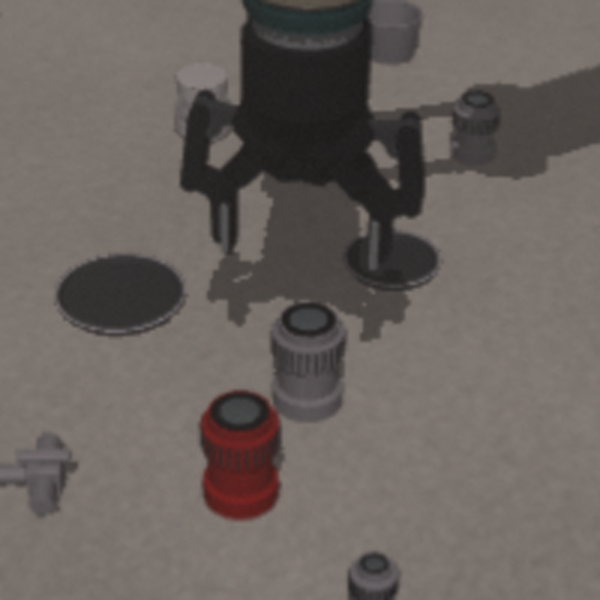

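The side crop shows the open jaws centred over the steel long coupler at (308,360), with the red one clear in front. I'm going down.

Emit:
{"name": "send_rows", "arguments": {
  "plan": [
    {"linear": [-0.003,0.003,0],"delta_rot": [-0.1,-0.5,0],"fingers": 0.085},
    {"linear": [0,0,0],"delta_rot": [0,0,0],"fingers": 0.085},
    {"linear": [0,0,0.015],"delta_rot": [0,0,0],"fingers": 0.085},
    {"linear": [0,0,0.015],"delta_rot": [0,0,0],"fingers": 0.085},
    {"linear": [0,0,0.015],"delta_rot": [0,0,0],"fingers": 0.085},
    {"linear": [0,0,0.015],"delta_rot": [0,0,0],"fingers": 0.085},
    {"linear": [0,0,0],"delta_rot": [0,0,0],"fingers": 0.085},
    {"linear": [0,0,0],"delta_rot": [0,0,0],"fingers": 0.085}
  ]
}}

```text
clock: 5.67
position: [0.4789, 0.0887, 0.0822]
ee_rot: [-0.0, 1.0, 0.002, 0.01]
contact_force: [0.1, 0.7, -0.4]
width: 0.0852
```

Emit:
{"name": "send_rows", "arguments": {
  "plan": [
    {"linear": [-0.008,0,0],"delta_rot": [0,-1.1,0],"fingers": 0.085},
    {"linear": [0,0,0],"delta_rot": [0,0,0],"fingers": 0.085},
    {"linear": [0,0,0],"delta_rot": [0,0,0],"fingers": 0.085}
  ]
}}

```text
clock: 5.92
position: [0.4717, 0.0887, 0.0848]
ee_rot: [-0.0, 1.0, 0.002, 0.002]
contact_force: [0.2, 0.7, 0.7]
width: 0.085
```

```bash
python3 - <<'E'
from h import *
s=manip.get_state(); print(s["position"].round(4),s["ee_rot"].round(4))
E
```

```text
[0.4717 0.0887 0.0848] [-4.0e-04  1.0e+00  2.0e-03  1.8e-03]
```

Emit:
{"name": "send_rows", "arguments": {
  "plan": [
    {"linear": [-0.002,0,0.015],"delta_rot": [0,-0.4,0],"fingers": 0.085},
    {"linear": [-0.001,0,0.015],"delta_rot": [0,-0.4,0],"fingers": 0.085},
    {"linear": [0,0,0.003],"delta_rot": [0,0,0],"fingers": 0.085},
    {"linear": [0,0,0],"delta_rot": [0,0,0],"fingers": 0.085},
    {"linear": [0,0,0],"delta_rot": [0,0,0],"fingers": 0.085}
  ]
}}

```text
clock: 6.33
position: [0.4719, 0.0889, 0.0552]
ee_rot: [-0.001, 1.0, 0.002, -0.001]
contact_force: [-0.0, -1.0, -0.3]
width: 0.0851
```

Well placed, so I'm closing.

Emit:
{"name": "send_rows", "arguments": {
  "plan": [
    {"linear": [0,0,0],"delta_rot": [0,0,0],"fingers": 0.055},
    {"linear": [0,0,0],"delta_rot": [0,0,0],"fingers": 0.04},
    {"linear": [0,0,0],"delta_rot": [0,0,0],"fingers": 0.04},
    {"linear": [0,0,0],"delta_rot": [0,0,0],"fingers": 0.04},
    {"linear": [0,0,0],"delta_rot": [0,0,0],"fingers": 0.04},
    {"linear": [0,0,0],"delta_rot": [0,0,0],"fingers": 0.04},
    {"linear": [0,0,0],"delta_rot": [0,0,0],"fingers": 0.04},
    {"linear": [0,0,0],"delta_rot": [0,0,0],"fingers": 0.04}
  ],
  "force": 60
}}

```text
clock: 7.0
position: [0.4726, 0.089, 0.0577]
ee_rot: [-0.001, 1.0, 0.002, 0.001]
contact_force: [-1.1, -0.7, -0.8]
width: 0.0465
```

Emit:
{"name": "send_rows", "arguments": {
  "plan": [
    {"linear": [0,0,-0.01],"delta_rot": [0,0,0],"fingers": 0.04},
    {"linear": [0,0,-0.02],"delta_rot": [0,0,0],"fingers": 0.04},
    {"linear": [0,0,-0.02],"delta_rot": [0,0,0],"fingers": 0.04},
    {"linear": [0,0,-0.02],"delta_rot": [0,0,0],"fingers": 0.04},
    {"linear": [0,0,-0.02],"delta_rot": [0,0,0],"fingers": 0.04},
    {"linear": [0,0,0],"delta_rot": [0,0,0],"fingers": 0.04},
    {"linear": [0,0,0],"delta_rot": [0,0,0],"fingers": 0.04}
  ]
}}

```text
clock: 7.58
position: [0.4698, 0.0887, 0.1478]
ee_rot: [-0.0, 1.0, 0.002, -0.003]
contact_force: [-0.2, -0.7, -2.5]
width: 0.0465
```

```bash
python3 - <<'E'
from h import *
s=manip.get_state(); print(s["position"].round(4),s["ee_rot"].round(4),s["contact_force"],s["width"])
im=manip.get_image("side"); b=im[100:350,200:450]
cv2.imwrite("pics/a2.png",cv2.resize(b,(600,600),interpolation=2)[:,:,::-1])
E
```

```text
[0.4698 0.0887 0.1478] [-5.0e-04  1.0e+00  2.0e-03 -3.4e-03] [-0.15260296 -0.70219457 -2.48587829] 0.046522070944592556
```

View pics/a2.png

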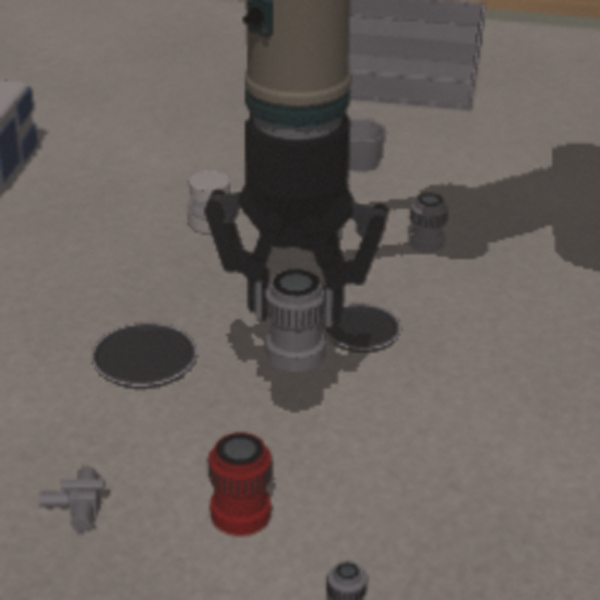

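The long coupler hangs upright in the jaws, lens at (295,282), and the red one is untouched. I'm carrying it to the wide dish.

Emit:
{"name": "send_rows", "arguments": {
  "plan": [
    {"linear": [0,0,-0.02],"delta_rot": [0,0.3,0],"fingers": 0.04},
    {"linear": [0,0,-0.02],"delta_rot": [0,0.3,0],"fingers": 0.04},
    {"linear": [0.005,-0.02,0],"delta_rot": [0,0,0],"fingers": 0.04},
    {"linear": [0.005,-0.03,0],"delta_rot": [0,0,0],"fingers": 0.04},
    {"linear": [0.005,-0.03,0],"delta_rot": [0,0,0],"fingers": 0.04},
    {"linear": [0.005,-0.03,0],"delta_rot": [0,0,0],"fingers": 0.04},
    {"linear": [0.005,-0.03,0],"delta_rot": [0,0,0],"fingers": 0.04},
    {"linear": [0.005,-0.03,0],"delta_rot": [0,0,0],"fingers": 0.04},
    {"linear": [0.005,-0.03,0],"delta_rot": [0,0,0],"fingers": 0.04},
    {"linear": [0.005,-0.03,0],"delta_rot": [0,0,0],"fingers": 0.04},
    {"linear": [0.005,-0.03,0],"delta_rot": [0,0,0],"fingers": 0.04},
    {"linear": [0,-0.02,0],"delta_rot": [0,0,0],"fingers": 0.04}
  ]
}}

```text
clock: 8.63
position: [0.5073, 0.3738, 0.1638]
ee_rot: [0.006, 1.0, -0.002, -0.015]
contact_force: [-0.0, 0.3, -2.4]
width: 0.0462
```

Emit:
{"name": "send_rows", "arguments": {
  "plan": [
    {"linear": [0,0,0],"delta_rot": [0,0,0],"fingers": 0.04},
    {"linear": [0,0,0],"delta_rot": [0,0,0],"fingers": 0.04},
    {"linear": [0,0,0],"delta_rot": [0,0,0],"fingers": 0.04}
  ]
}}

```text
clock: 8.88
position: [0.5049, 0.3779, 0.1564]
ee_rot: [0.008, 1.0, 0.0, -0.019]
contact_force: [-0.3, -0.1, -2.5]
width: 0.046
```

Emit:
{"name": "send_rows", "arguments": {
  "plan": [
    {"linear": [0.01,-0.02,0],"delta_rot": [0.9,2.2,0],"fingers": 0.04},
    {"linear": [0,0,0],"delta_rot": [0,0,0],"fingers": 0.04},
    {"linear": [0,0,0],"delta_rot": [0,0,0],"fingers": 0.04},
    {"linear": [0,0,0],"delta_rot": [0,0,0],"fingers": 0.04}
  ]
}}

```text
clock: 9.22
position: [0.5135, 0.3927, 0.1516]
ee_rot: [0.003, 1.0, -0.001, -0.003]
contact_force: [0.0, -0.6, -2.6]
width: 0.0458
```

```bash
python3 - <<'E'
from h import *
s=manip.get_state(); print(s["position"].round(4),s["ee_rot"].round(4),s["width"])
im={n:manip.get_image(n) for n in("top","side")}
for n in im:
  for d in manip.find_in("coupler_long",n): 
    print(n,d["p"],np.round(d["extent"],1), end=" ")
    for z in (.093,.096): 
      print(fit("coupler_long",{n:np.array(d["extent"],float)},(.5,.4),z0=z))
b=im["side"][150:450,160:460]
cv2.imwrite("pics/a3.png",cv2.resize(b,(600,600),interpolation=2)[:,:,::-1])
E
```

```text
[0.5135 0.3927 0.1516] [ 0.0028  1.     -0.0013 -0.0029] 0.0458110438065097
top 0.86 [220.4 225.2 251.1 247.9] (array([0.49305681, 0.1621279 ]), array([-0.40981055, -1.59033416,  0.4441685 ,  1.57087307]))
(array([0.49298115, 0.16147926]), array([-0.46173708, -1.63815509,  0.50236181,  1.61674971]))
top 0.68 [ 99.9 213.1 140.2 237.9] (array([0.51260169, 0.38470104]), array([ 0.23827703, -0.81978039, -0.2598108 ,  0.92388464]))
(array([0.51244254, 0.38327345]), array([ 0.17173985, -0.86066644, -0.18677769,  0.97545239]))
side 0.74 [284.2 279.8 314.3 324.7] (array([0.47134559, 0.28564352]), array([-0.41218157, -4.195791  ,  0.41395033,  1.62433405]))
(array([0.47069533, 0.28849415]), array([-0.49158501, -4.46693878,  0.49374079,  1.61107713]))
side 0.56 [236.6 321.3 275.2 377. ] (array([0.51094338, 0.39673366]), array([ 1.12089601,  0.13794853, -1.26188752, -0.07111495]))
(array([0.50999826, 0.39929333]), array([ 1.03555412, -0.01918371, -1.1545684 ,  0.06929704]))
```

View pics/a3.png

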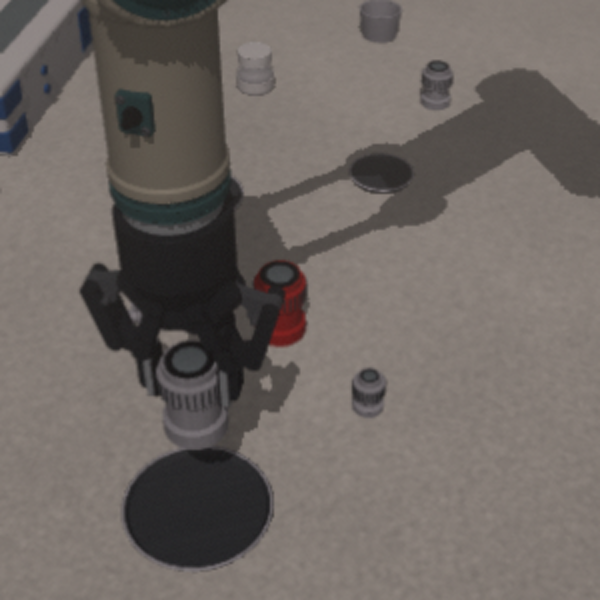

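The side crop shows the long coupler upright in the jaws, lens at (190,360), within about 4 mm of the jaw centre. I'm lowering it.

Emit:
{"name": "send_rows", "arguments": {
  "plan": [
    {"linear": [0.004,-0.004,0],"delta_rot": [0.3,0.2,0],"fingers": 0.04},
    {"linear": [0,0,0.015],"delta_rot": [0,-0.3,0],"fingers": 0.04},
    {"linear": [0,0,0.015],"delta_rot": [0,-0.3,0],"fingers": 0.04},
    {"linear": [0,0,0.015],"delta_rot": [0,-0.3,0],"fingers": 0.04},
    {"linear": [0,0,0.01],"delta_rot": [0,-0.2,0],"fingers": 0.04},
    {"linear": [0,0,0],"delta_rot": [0,0,0],"fingers": 0.04},
    {"linear": [0,0,0],"delta_rot": [0,0,0],"fingers": 0.04}
  ]
}}

```text
clock: 10.0
position: [0.5189, 0.397, 0.0929]
ee_rot: [-0.001, 1.0, -0.002, -0.01]
contact_force: [0.4, 0.4, -3.1]
width: 0.046
```

Emit:
{"name": "send_rows", "arguments": {
  "plan": [
    {"linear": [-0.002,0,0.005],"delta_rot": [0,1.1,0],"fingers": 0.04},
    {"linear": [0,0,0.01],"delta_rot": [0,0,0],"fingers": 0.04},
    {"linear": [0,0,0.008],"delta_rot": [0,0,0],"fingers": 0.04},
    {"linear": [0,0,0],"delta_rot": [0,0,0],"fingers": 0.04},
    {"linear": [0,0,0],"delta_rot": [0,0,0],"fingers": 0.04}
  ]
}}

```text
clock: 10.42
position: [0.518, 0.3976, 0.0692]
ee_rot: [-0.002, 1.0, -0.002, 0.001]
contact_force: [0.1, 0.6, -2.8]
width: 0.0463
```

Emit:
{"name": "send_rows", "arguments": {
  "plan": [
    {"linear": [-0.001,0,0.003],"delta_rot": [-0.2,0,0],"fingers": 0.04},
    {"linear": [0,0,0.002],"delta_rot": [0,0,0],"fingers": 0.04},
    {"linear": [0,0,0.001],"delta_rot": [0,0,0],"fingers": 0.04},
    {"linear": [0,0,0],"delta_rot": [0,0,0],"fingers": 0.04}
  ]
}}

```text
clock: 10.75
position: [0.518, 0.3981, 0.0635]
ee_rot: [-0.0, 1.0, -0.002, 0.002]
contact_force: [-0.4, -0.1, -2.6]
width: 0.0465
```

Emit:
{"name": "send_rows", "arguments": {
  "plan": [
    {"linear": [0,0,0.0015],"delta_rot": [0,-0.2,0],"fingers": 0.04},
    {"linear": [0,0,0.001],"delta_rot": [0,0,0],"fingers": 0.04},
    {"linear": [0,0,0.0],"delta_rot": [0,0,0],"fingers": 0.04}
  ]
}}

```text
clock: 11.0
position: [0.5184, 0.3983, 0.0613]
ee_rot: [-0.001, 1.0, -0.002, 0.0]
contact_force: [-0.1, -0.1, -1.7]
width: 0.0462
```

Emit:
{"name": "send_rows", "arguments": {
  "plan": [
    {"linear": [0,0,0.001],"delta_rot": [0,0,0],"fingers": 0.04},
    {"linear": [0,0,0.001],"delta_rot": [0,0,0],"fingers": 0.04},
    {"linear": [0,0,0.0],"delta_rot": [0,0,0],"fingers": 0.04}
  ]
}}

```text
clock: 11.25
position: [0.5187, 0.3985, 0.061]
ee_rot: [-0.001, 1.0, -0.002, 0.001]
contact_force: [0.6, 0.4, -2.5]
width: 0.046
```

Emit:
{"name": "send_rows", "arguments": {
  "plan": [
    {"linear": [0,0,0.002],"delta_rot": [0,0,0],"fingers": 0.04},
    {"linear": [0,0,0.002],"delta_rot": [0,0,0],"fingers": 0.04},
    {"linear": [0,0,0.001],"delta_rot": [0,0,0],"fingers": 0.04}
  ]
}}

```text
clock: 11.5
position: [0.519, 0.3987, 0.0608]
ee_rot: [-0.002, 1.0, -0.002, 0.002]
contact_force: [-0.5, -0.8, -0.6]
width: 0.0462
```

```bash
python3 - <<'E'
from h import *
s=manip.get_state(); print(s["position"].round(4),s["ee_rot"].round(4),s["width"],s["contact_force"],s["moment"])
E
```

```text
[0.519  0.3987 0.0608] [-0.0016  1.     -0.002   0.0016] 0.046222850438189654 [-0.46461169 -0.78326273 -0.62842253] [-0.09374323  0.20740903 -0.0143408 ]
```

The tool no longer sinks at z 0.061, which is the expected 0.0577 + 0.003, and the weight is off. I'm releasing it.

Emit:
{"name": "send_rows", "arguments": {
  "plan": [
    {"linear": [0,0,0],"delta_rot": [0,0,0],"fingers": 0.05},
    {"linear": [0,0,0],"delta_rot": [0,0,0],"fingers": 0.06},
    {"linear": [0,0,0],"delta_rot": [0,0,0],"fingers": 0.085},
    {"linear": [0,0,0],"delta_rot": [0,0,0],"fingers": 0.085},
    {"linear": [0,0,0],"delta_rot": [0,0,0],"fingers": 0.085},
    {"linear": [0,0,0],"delta_rot": [0,0,0],"fingers": 0.085}
  ]
}}

```text
clock: 12.0
position: [0.5204, 0.3995, 0.061]
ee_rot: [-0.003, 1.0, -0.002, 0.003]
contact_force: [-0.1, -0.3, -0.8]
width: 0.0848
```

Emit:
{"name": "send_rows", "arguments": {
  "plan": [
    {"linear": [0,0,-0.01],"delta_rot": [0,0,0],"fingers": 0.085},
    {"linear": [0,0,-0.015],"delta_rot": [0,0.3,0],"fingers": 0.085},
    {"linear": [0,0,-0.02],"delta_rot": [0,0.4,0],"fingers": 0.085},
    {"linear": [0,0,-0.03],"delta_rot": [0,0.4,0],"fingers": 0.085},
    {"linear": [0,0,-0.03],"delta_rot": [0,0.4,0],"fingers": 0.085},
    {"linear": [0,0,-0.03],"delta_rot": [0,0.4,0],"fingers": 0.085},
    {"linear": [0,0,0],"delta_rot": [0,0,0],"fingers": 0.085},
    {"linear": [0,0,0],"delta_rot": [0,0,0],"fingers": 0.085}
  ]
}}

```text
clock: 12.67
position: [0.5172, 0.3984, 0.2039]
ee_rot: [-0.002, 1.0, -0.002, 0.019]
contact_force: [-1.4, -0.2, -1.2]
width: 0.0853
```

Emit:
{"name": "send_rows", "arguments": {
  "plan": [
    {"linear": [0,0.01,0],"delta_rot": [0,-2.2,0],"fingers": 0.085},
    {"linear": [-0.007,0.035,0],"delta_rot": [0,0,0],"fingers": 0.085},
    {"linear": [-0.007,0.035,0],"delta_rot": [0,0,0],"fingers": 0.085},
    {"linear": [-0.007,0.035,0],"delta_rot": [0,0,0],"fingers": 0.085},
    {"linear": [-0.007,0.035,0],"delta_rot": [0,0,0],"fingers": 0.085},
    {"linear": [-0.007,0.035,0],"delta_rot": [0,0,0],"fingers": 0.085},
    {"linear": [-0.007,0.035,0],"delta_rot": [0,0,0],"fingers": 0.085},
    {"linear": [-0.007,0.035,0],"delta_rot": [0,0,0],"fingers": 0.085},
    {"linear": [-0.007,0.035,0],"delta_rot": [0,0,0],"fingers": 0.085},
    {"linear": [-0.007,0.035,0],"delta_rot": [0,0,0],"fingers": 0.085},
    {"linear": [-0.007,0.02,0],"delta_rot": [0,0,0],"fingers": 0.085},
    {"linear": [0,0,0],"delta_rot": [0,0,0],"fingers": 0.085}
  ]
}}

```text
clock: 13.67
position: [0.4395, 0.0421, 0.1957]
ee_rot: [-0.002, 1.0, 0.001, -0.004]
contact_force: [-0.3, 0.2, -0.1]
width: 0.0852
```

```bash
python3 - <<'E'
from h import *
s=manip.get_state(); print(s["position"].round(4),s["ee_rot"].round(4))
im={n:manip.get_image(n) for n in("top","side")}
for n in im:
  for d in manip.find_in("coupler_long",n)[:3]: 
    print(n,d["p"],np.round(d["extent"],1),*[v.round(3) for v in fit("coupler_long",{n:np.array(d["extent"],float)},(.5,.3),z0=.003)])
a=cv2.resize(im["top"][190:260,90:190],(400,280),interpolation=2); b=cv2.resize(im["side"][320:460,190:330],(280,280),interpolation=2)
cv2.imwrite("pics/b1.png",np.hstack([a,b])[:,:,::-1])
E
```

```text
[0.4395 0.0421 0.1957] [-0.0024  1.      0.0013 -0.0041]
top 0.71 [116.5 212.9 155.2 236. ] [0.52  0.394] [ 1.605 -0.477 -2.14   0.516]
top 0.69 [225.2 225.3 251.4 235. ] [0.5   0.176] [-1.025 -2.719  1.176 11.088]
side 0.87 [288.2 280.7 313.7 324.7] [0.489 0.194] [-0.591  0.057  0.593 -0.082]
side 0.58 [239.1 366.  271.3 416.4] [0.516 0.402] [-0.81  -0.388  0.877  0.311]
```

View pics/b1.png

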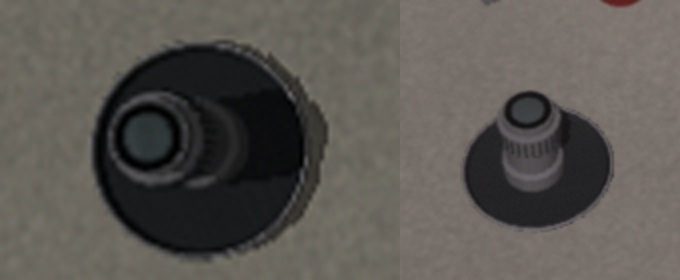

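The crop shows the long coupler upright on the floor of the wide dish. The fits give about (0.518, 0.400) against a dish centre of (0.515, 0.400), which is within tolerance. Next is the middle one.

Emit:
{"name": "send_rows", "arguments": {
  "plan": [
    {"linear": [-0.003,0.015,0],"delta_rot": [-0.3,0.5,0],"fingers": 0.085},
    {"linear": [-0.006,0.034,0],"delta_rot": [0,0,0],"fingers": 0.085},
    {"linear": [-0.006,0.034,0],"delta_rot": [0,0,0],"fingers": 0.085},
    {"linear": [-0.006,0.034,0],"delta_rot": [0,0,0],"fingers": 0.085},
    {"linear": [-0.006,0.034,0],"delta_rot": [0,0,0],"fingers": 0.085},
    {"linear": [-0.006,0.034,0],"delta_rot": [0,0,0],"fingers": 0.085},
    {"linear": [-0.006,0.034,0],"delta_rot": [0,0,0],"fingers": 0.085},
    {"linear": [-0.006,0.034,0],"delta_rot": [0,0,0],"fingers": 0.085},
    {"linear": [-0.004,0.02,0],"delta_rot": [0,0,0],"fingers": 0.085},
    {"linear": [0,0,0],"delta_rot": [0,0,0],"fingers": 0.085},
    {"linear": [0,0,0],"delta_rot": [0,0,0],"fingers": 0.085},
    {"linear": [0,0,0],"delta_rot": [0,0,0],"fingers": 0.085}
  ]
}}

```text
clock: 14.87
position: [0.4086, -0.2266, 0.1932]
ee_rot: [-0.004, 1.0, 0.018, 0.006]
contact_force: [0.5, -0.1, 0.6]
width: 0.0849
```

Emit:
{"name": "send_rows", "arguments": {
  "plan": [
    {"linear": [-0.0205,0.0235,0],"delta_rot": [-0.5,-0.7,2.0],"fingers": 0.085},
    {"linear": [0,0,0],"delta_rot": [0,0,0],"fingers": 0.085},
    {"linear": [0,0,0.025],"delta_rot": [0,-0.4,0],"fingers": 0.085},
    {"linear": [0,0,0.025],"delta_rot": [0,-0.4,0],"fingers": 0.085},
    {"linear": [0,0,0.025],"delta_rot": [0,-0.4,0],"fingers": 0.085},
    {"linear": [0,0,0],"delta_rot": [0,0,0],"fingers": 0.085},
    {"linear": [0,0,0],"delta_rot": [0,0,0],"fingers": 0.085}
  ]
}}

```text
clock: 15.45
position: [0.3943, -0.241, 0.1175]
ee_rot: [0.0, 1.0, 0.007, -0.008]
contact_force: [1.0, -0.6, 0.5]
width: 0.0852
```

Emit:
{"name": "send_rows", "arguments": {
  "plan": [
    {"linear": [-0.0065,0.009,0],"delta_rot": [0,0.9,0.8],"fingers": 0.085},
    {"linear": [0,0,0.02],"delta_rot": [0,0,0],"fingers": 0.085},
    {"linear": [0,0,0],"delta_rot": [0,0,0],"fingers": 0.085},
    {"linear": [0,0,0],"delta_rot": [0,0,0],"fingers": 0.085}
  ]
}}

```text
clock: 15.78
position: [0.3918, -0.2479, 0.102]
ee_rot: [0.001, 1.0, 0.003, 0.003]
contact_force: [-0.1, -0.8, 0.7]
width: 0.0848
```

```bash
python3 - <<'E'
from h import *
s=manip.get_state(); print(s["position"].round(4),s["ee_rot"].round(4))
im=manip.get_image("side"); b=im[110:260,290:490]
cv2.imwrite("pics/b2.png",cv2.resize(b,(600,450),interpolation=2)[:,:,::-1])
E
```

```text
[ 0.3918 -0.2479  0.102 ] [0.0013 1.     0.0034 0.0029]
```

View pics/b2.png

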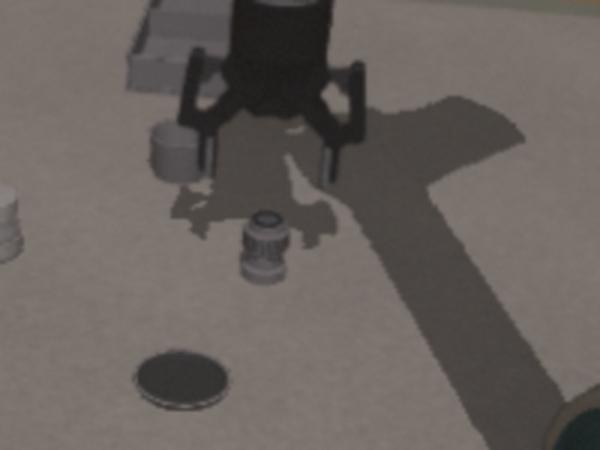

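The side crop shows the jaws centred over the middle coupler at (265,245). I'm going down.

Emit:
{"name": "send_rows", "arguments": {
  "plan": [
    {"linear": [-0.0035,0.002,0],"delta_rot": [0,-0.3,0.4],"fingers": 0.085},
    {"linear": [-0.001,0,0.015],"delta_rot": [0,-0.3,0],"fingers": 0.085},
    {"linear": [-0.001,0,0.015],"delta_rot": [0,-0.3,0],"fingers": 0.085},
    {"linear": [-0.001,0,0.015],"delta_rot": [0,-0.3,0],"fingers": 0.085},
    {"linear": [0,0,0],"delta_rot": [0,0,0],"fingers": 0.085},
    {"linear": [0,0,0],"delta_rot": [0,0,0],"fingers": 0.085}
  ]
}}

```text
clock: 16.33
position: [0.389, -0.2527, 0.0632]
ee_rot: [0.006, 1.0, 0.0, -0.003]
contact_force: [0.6, 0.0, 0.6]
width: 0.0849
```

Emit:
{"name": "send_rows", "arguments": {
  "plan": [
    {"linear": [-0.001,-0.0025,0.012],"delta_rot": [0.7,0,0],"fingers": 0.085},
    {"linear": [0,0,0.01],"delta_rot": [0,-0.2,0],"fingers": 0.085},
    {"linear": [0,0,0],"delta_rot": [0,0,0],"fingers": 0.085},
    {"linear": [0,0,0],"delta_rot": [0,0,0],"fingers": 0.085}
  ]
}}

```text
clock: 16.67
position: [0.3894, -0.2515, 0.042]
ee_rot: [0.001, 1.0, 0.0, -0.003]
contact_force: [0.1, 0.4, 0.7]
width: 0.0851
```

Emit:
{"name": "send_rows", "arguments": {
  "plan": [
    {"linear": [0,0,0.001],"delta_rot": [0,0,0],"fingers": 0.055},
    {"linear": [0,0,0.001],"delta_rot": [0,0,0],"fingers": 0.04},
    {"linear": [0,0,0],"delta_rot": [0,0,0],"fingers": 0.03},
    {"linear": [0,0,0],"delta_rot": [0,0,0],"fingers": 0.03},
    {"linear": [0,0,0],"delta_rot": [0,0,0],"fingers": 0.03},
    {"linear": [0,0,0],"delta_rot": [0,0,0],"fingers": 0.03},
    {"linear": [0,0,0],"delta_rot": [0,0,0],"fingers": 0.03},
    {"linear": [0,0,0],"delta_rot": [0,0,0],"fingers": 0.03},
    {"linear": [0,0,0],"delta_rot": [0,0,0],"fingers": 0.03}
  ]
}}

```text
clock: 17.42
position: [0.3896, -0.2518, 0.0405]
ee_rot: [0.001, 1.0, 0.0, -0.003]
contact_force: [0.4, -0.6, -0.6]
width: 0.0361
```

Emit:
{"name": "send_rows", "arguments": {
  "plan": [
    {"linear": [0,0,-0.01],"delta_rot": [0,0,0],"fingers": 0.03},
    {"linear": [0,0,-0.02],"delta_rot": [0,0,0],"fingers": 0.03},
    {"linear": [0,0,-0.025],"delta_rot": [0,0,0],"fingers": 0.03},
    {"linear": [0,0,-0.025],"delta_rot": [0,0,0],"fingers": 0.03},
    {"linear": [0,0,-0.025],"delta_rot": [0,0,0],"fingers": 0.03},
    {"linear": [0,0,-0.025],"delta_rot": [0,0,0],"fingers": 0.03},
    {"linear": [0,0,0],"delta_rot": [0,0,0],"fingers": 0.03},
    {"linear": [0,0,0],"delta_rot": [0,0,0],"fingers": 0.03}
  ]
}}

```text
clock: 18.08
position: [0.3882, -0.2496, 0.1737]
ee_rot: [-0.002, 1.0, 0.0, -0.006]
contact_force: [-0.2, -0.2, -1.9]
width: 0.0362
```

Emit:
{"name": "send_rows", "arguments": {
  "plan": [
    {"linear": [0.012,-0.012,0],"delta_rot": [-0.2,0.7,0],"fingers": 0.03},
    {"linear": [0.023,-0.024,0],"delta_rot": [0,0,0],"fingers": 0.03},
    {"linear": [0.023,-0.024,0],"delta_rot": [0,0,0],"fingers": 0.03},
    {"linear": [0.023,-0.024,0],"delta_rot": [0,0,0],"fingers": 0.03},
    {"linear": [0.023,-0.024,0],"delta_rot": [0,0,0],"fingers": 0.03},
    {"linear": [0.023,-0.024,0],"delta_rot": [0,0,0],"fingers": 0.03},
    {"linear": [0.023,-0.024,0],"delta_rot": [0,0,0],"fingers": 0.03},
    {"linear": [0.023,-0.024,0],"delta_rot": [0,0,0],"fingers": 0.03},
    {"linear": [0.023,-0.024,0],"delta_rot": [0,0,0],"fingers": 0.03},
    {"linear": [0.018,-0.018,0],"delta_rot": [0,0,0],"fingers": 0.03},
    {"linear": [0,0,0],"delta_rot": [0,0,0],"fingers": 0.03},
    {"linear": [0,0,0],"delta_rot": [0,0,0],"fingers": 0.03}
  ]
}}

```text
clock: 19.08
position: [0.6032, -0.0148, 0.1523]
ee_rot: [-0.003, 1.0, -0.002, -0.013]
contact_force: [-0.9, 0.2, -1.3]
width: 0.0359
```

Emit:
{"name": "send_rows", "arguments": {
  "plan": [
    {"linear": [0.021,-0.017,0],"delta_rot": [-0.3,1.5,0],"fingers": 0.03},
    {"linear": [0,0,0],"delta_rot": [0,0,0],"fingers": 0.03},
    {"linear": [0,0,0.015],"delta_rot": [0,0,0],"fingers": 0.03},
    {"linear": [0,0,0.015],"delta_rot": [0,0,0],"fingers": 0.03},
    {"linear": [0,0,0.01],"delta_rot": [0,0,0],"fingers": 0.03},
    {"linear": [0,0,0],"delta_rot": [0,0,0],"fingers": 0.03},
    {"linear": [0,0,0],"delta_rot": [0,0,0],"fingers": 0.03}
  ]
}}

```text
clock: 19.67
position: [0.617, -0.001, 0.1028]
ee_rot: [-0.0, 1.0, -0.003, -0.008]
contact_force: [0.1, 0.8, -0.9]
width: 0.0358
```

Emit:
{"name": "send_rows", "arguments": {
  "plan": [
    {"linear": [0.008,-0.003,0],"delta_rot": [0,1.1,-0.3],"fingers": 0.03},
    {"linear": [0,0,0.012],"delta_rot": [0,0,0],"fingers": 0.03},
    {"linear": [0,0,0.012],"delta_rot": [0,0,0],"fingers": 0.03},
    {"linear": [0,0,0.01],"delta_rot": [0,0,0],"fingers": 0.03},
    {"linear": [0,0,0],"delta_rot": [0,0,0],"fingers": 0.03},
    {"linear": [0,0,0],"delta_rot": [0,0,0],"fingers": 0.03}
  ]
}}

```text
clock: 20.17
position: [0.6272, 0.0006, 0.0681]
ee_rot: [0.0, 1.0, -0.001, 0.005]
contact_force: [-1.0, 0.1, -0.6]
width: 0.0364
```

Emit:
{"name": "send_rows", "arguments": {
  "plan": [
    {"linear": [-0.004,-0.001,0.005],"delta_rot": [0,-0.7,0],"fingers": 0.03},
    {"linear": [0,0,0.008],"delta_rot": [0,-0.1,0],"fingers": 0.03},
    {"linear": [0,0,0.004],"delta_rot": [0,0,0],"fingers": 0.03},
    {"linear": [0,0,0],"delta_rot": [0,0,0],"fingers": 0.03},
    {"linear": [0,0,0],"delta_rot": [0,0,0],"fingers": 0.03}
  ]
}}

```text
clock: 20.58
position: [0.6236, 0.0018, 0.0502]
ee_rot: [0.0, 1.0, -0.001, -0.002]
contact_force: [-0.2, -0.3, -1.2]
width: 0.0362
```

Emit:
{"name": "send_rows", "arguments": {
  "plan": [
    {"linear": [0,0,0.003],"delta_rot": [0,0.2,0],"fingers": 0.03},
    {"linear": [0,0,0.002],"delta_rot": [0,0,0],"fingers": 0.03},
    {"linear": [0,0,0.001],"delta_rot": [0,0,0],"fingers": 0.03},
    {"linear": [0,0,0.001],"delta_rot": [0,0,0],"fingers": 0.03},
    {"linear": [0,0,0],"delta_rot": [0,0,0],"fingers": 0.03}
  ]
}}

```text
clock: 21.0
position: [0.6243, 0.0018, 0.0438]
ee_rot: [0.0, 1.0, -0.001, 0.001]
contact_force: [-0.2, 0.9, -1.8]
width: 0.0362
```

Emit:
{"name": "send_rows", "arguments": {
  "plan": [
    {"linear": [0,0,0.001],"delta_rot": [0,0,0],"fingers": 0.03},
    {"linear": [0,0,0.001],"delta_rot": [0,0,0],"fingers": 0.03},
    {"linear": [0,0,0.001],"delta_rot": [0,0,0],"fingers": 0.03}
  ]
}}

```text
clock: 21.25
position: [0.6244, 0.0018, 0.0436]
ee_rot: [0.0, 1.0, -0.001, 0.002]
contact_force: [-0.9, -0.2, 4.8]
width: 0.0361
```

It's seated at z 0.0436, as expected, with a contact force. I'm releasing it.

Emit:
{"name": "send_rows", "arguments": {
  "plan": [
    {"linear": [0,0,0],"delta_rot": [0,0,0],"fingers": 0.04},
    {"linear": [0,0,0],"delta_rot": [0,0,0],"fingers": 0.05},
    {"linear": [0,0,0],"delta_rot": [0,0,0],"fingers": 0.07},
    {"linear": [0,0,0],"delta_rot": [0,0,0],"fingers": 0.07},
    {"linear": [0,0,0],"delta_rot": [0,0,0],"fingers": 0.07},
    {"linear": [0,0,0],"delta_rot": [0,0,0],"fingers": 0.07}
  ]
}}

```text
clock: 21.75
position: [0.6257, 0.0016, 0.0444]
ee_rot: [0.001, 1.0, -0.001, 0.003]
contact_force: [0.4, -0.8, 0.4]
width: 0.0699
```

Emit:
{"name": "send_rows", "arguments": {
  "plan": [
    {"linear": [0,0,-0.01],"delta_rot": [0,0,0],"fingers": 0.07},
    {"linear": [0,0,-0.015],"delta_rot": [0,0,0],"fingers": 0.07},
    {"linear": [0,0,-0.02],"delta_rot": [0,0,0],"fingers": 0.07},
    {"linear": [0,0,-0.03],"delta_rot": [0,0,0],"fingers": 0.07},
    {"linear": [0,0,-0.03],"delta_rot": [0,0,0],"fingers": 0.07},
    {"linear": [0,0,-0.03],"delta_rot": [0,0,0],"fingers": 0.07},
    {"linear": [0,0,0],"delta_rot": [0,0,0],"fingers": 0.07},
    {"linear": [0,0,0],"delta_rot": [0,0,0],"fingers": 0.07}
  ]
}}

```text
clock: 22.42
position: [0.6238, 0.0019, 0.1876]
ee_rot: [0.0, 1.0, -0.001, 0.002]
contact_force: [-0.6, 0.5, -0.3]
width: 0.0705
```

Emit:
{"name": "send_rows", "arguments": {
  "plan": [
    {"linear": [-0.012,-0.014,0],"delta_rot": [0,0,0],"fingers": 0.07},
    {"linear": [-0.023,-0.027,0],"delta_rot": [0,0,0],"fingers": 0.07},
    {"linear": [-0.023,-0.027,0],"delta_rot": [0,0,0],"fingers": 0.07},
    {"linear": [-0.023,-0.027,0],"delta_rot": [0,0,0],"fingers": 0.07},
    {"linear": [-0.023,-0.027,0],"delta_rot": [0,0,0],"fingers": 0.07},
    {"linear": [-0.023,-0.027,0],"delta_rot": [0,0,0],"fingers": 0.07},
    {"linear": [-0.023,-0.027,0],"delta_rot": [0,0,0],"fingers": 0.07},
    {"linear": [-0.023,-0.027,0],"delta_rot": [0,0,0],"fingers": 0.07},
    {"linear": [-0.023,-0.027,0],"delta_rot": [0,0,0],"fingers": 0.07},
    {"linear": [-0.012,-0.014,0],"delta_rot": [0,0,0],"fingers": 0.07},
    {"linear": [0,0,0],"delta_rot": [0,0,0],"fingers": 0.07},
    {"linear": [0,0,0],"delta_rot": [0,0,0],"fingers": 0.07}
  ]
}}

```text
clock: 23.42
position: [0.405, 0.2525, 0.1802]
ee_rot: [0.003, 1.0, -0.003, -0.001]
contact_force: [0.7, -0.1, 0.7]
width: 0.0698
```

```bash
python3 - <<'E'
from h import *
s=manip.get_state(); print(s["position"].round(4),s["ee_rot"].round(4))
im={n:manip.get_image(n) for n in("top","side")}
for n in im:
  for d in manip.find_in("coupler_middle",n)[:2]: 
    print(n,d["p"],np.round(d["extent"],1),*[v.round(3) for v in fit("coupler_middle",{n:np.array(d["extent"],float)},(.6,0),z0=.003)])
a=cv2.resize(im["top"][150:210,270:370],(500,300),interpolation=2); b=cv2.resize(im["side"][200:290,210:300],(300,300),interpolation=2)
cv2.imwrite("pics/c1.png",np.hstack([a,b])[:,:,::-1])
E
```

```text
[0.405  0.2525 0.1802] [ 2.6e-03  1.0e+00 -3.5e-03 -6.0e-04]
top 0.57 [310.5 165.3 335.6 186.2] [ 0.627 -0.002] [ 3.503 -0.072 -3.432  0.076]
side 0.67 [248.5 222.6 271.6 253.2] [0.621 0.003] [ 2.069  1.08  -2.358 -0.828]
```

View pics/c1.png

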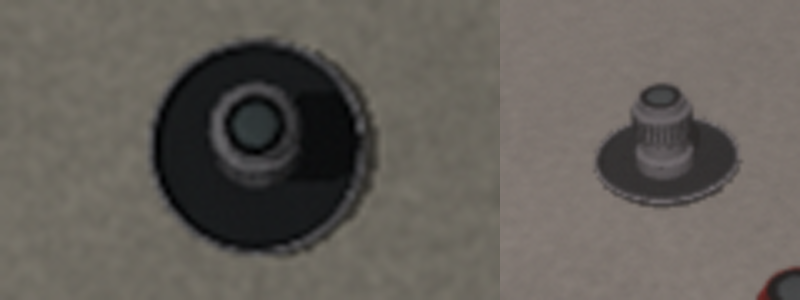

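The crop shows the middle coupler upright and centred in the medium dish, foot at (665,160) against the dish at (668,163). Next is the short one.

Emit:
{"name": "send_rows", "arguments": {
  "plan": [
    {"linear": [-0.006,-0.0135,0],"delta_rot": [0.3,0.1,-0.4],"fingers": 0.07},
    {"linear": [0,0,0],"delta_rot": [0,0,0],"fingers": 0.07},
    {"linear": [0,0,0.02],"delta_rot": [0,-0.2,0],"fingers": 0.07},
    {"linear": [0,0,0.025],"delta_rot": [0,-0.3,0],"fingers": 0.07},
    {"linear": [0,0,0.025],"delta_rot": [0,-0.3,0],"fingers": 0.07},
    {"linear": [0,0,0.015],"delta_rot": [0,0,0],"fingers": 0.07},
    {"linear": [0,0,0],"delta_rot": [0,0,0],"fingers": 0.07},
    {"linear": [0,0,0],"delta_rot": [0,0,0],"fingers": 0.07}
  ]
}}

```text
clock: 24.28
position: [0.4116, 0.2586, 0.0939]
ee_rot: [0.0, 1.0, -0.007, -0.002]
contact_force: [0.6, -0.6, 0.5]
width: 0.0701
```

```bash
python3 - <<'E'
from h import *
s=manip.get_state(); print(s["position"].round(4),s["ee_rot"].round(4))
im=manip.get_image("side"); b=im[250:400,270:420]
cv2.imwrite("pics/c2.png",cv2.resize(b,(500,500),interpolation=2)[:,:,::-1])
E
```

```text
[0.4116 0.2586 0.0939] [ 3.0e-04  1.0e+00 -7.4e-03 -1.8e-03]
```

View pics/c2.png

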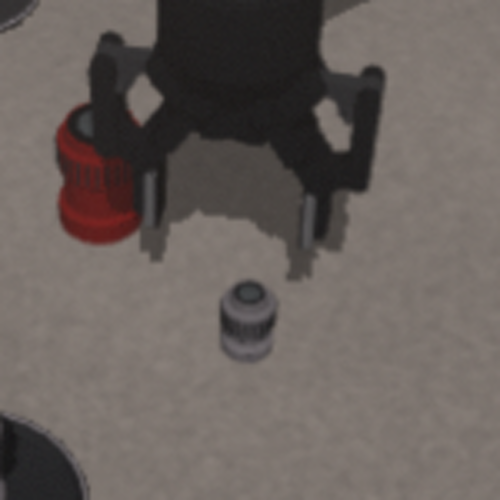

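The side crop shows the short coupler at (248,320), ahead of the jaws. I'm correcting x by about -12 mm and y by +8 mm, then going down.

Emit:
{"name": "send_rows", "arguments": {
  "plan": [
    {"linear": [-0.0125,-0.0075,0],"delta_rot": [0,0.2,-0.8],"fingers": 0.07},
    {"linear": [0,0,0],"delta_rot": [0,0,0],"fingers": 0.07},
    {"linear": [0,0,0.01],"delta_rot": [0,-0.2,0],"fingers": 0.07},
    {"linear": [0,0,0.01],"delta_rot": [0,-0.2,0],"fingers": 0.07},
    {"linear": [0,0,0],"delta_rot": [0,0,0],"fingers": 0.07},
    {"linear": [0,0,0],"delta_rot": [0,0,0],"fingers": 0.07}
  ]
}}

```text
clock: 24.83
position: [0.401, 0.268, 0.0766]
ee_rot: [-0.002, 1.0, 0.0, 0.001]
contact_force: [0.9, -0.9, -1.0]
width: 0.0699
```

Emit:
{"name": "send_rows", "arguments": {
  "plan": [
    {"linear": [-0.002,0.002,0],"delta_rot": [-0.2,-0.2,0],"fingers": 0.07},
    {"linear": [-0.001,0,0.012],"delta_rot": [0,-0.3,0],"fingers": 0.07},
    {"linear": [-0.001,0,0.012],"delta_rot": [0,-0.3,0],"fingers": 0.07},
    {"linear": [0,0,0.012],"delta_rot": [0,-0.3,0],"fingers": 0.07},
    {"linear": [0,0,0],"delta_rot": [0,0,0],"fingers": 0.07},
    {"linear": [0,0,0],"delta_rot": [0,0,0],"fingers": 0.07}
  ]
}}

```text
clock: 25.33
position: [0.3974, 0.2659, 0.0404]
ee_rot: [0.0, 1.0, 0.001, -0.008]
contact_force: [0.0, 0.1, 0.4]
width: 0.0701
```

Emit:
{"name": "send_rows", "arguments": {
  "plan": [
    {"linear": [0.002,0,0.004],"delta_rot": [0,0.8,0],"fingers": 0.07},
    {"linear": [0,0,0.003],"delta_rot": [0,0,0],"fingers": 0.07},
    {"linear": [0,0,0],"delta_rot": [0,0,0],"fingers": 0.07},
    {"linear": [0,0,0],"delta_rot": [0,0,0],"fingers": 0.07}
  ]
}}

```text
clock: 25.67
position: [0.4005, 0.2662, 0.0344]
ee_rot: [-0.0, 1.0, 0.0, 0.001]
contact_force: [-0.6, 0.3, -0.2]
width: 0.07
```

Emit:
{"name": "send_rows", "arguments": {
  "plan": [
    {"linear": [-0.001,0,0.0005],"delta_rot": [0,0,0],"fingers": 0.045},
    {"linear": [0,0,0.0005],"delta_rot": [0,0,0],"fingers": 0.03},
    {"linear": [0,0,0],"delta_rot": [0,0,0],"fingers": 0.02},
    {"linear": [0,0,0],"delta_rot": [0,0,0],"fingers": 0.02},
    {"linear": [0,0,0],"delta_rot": [0,0,0],"fingers": 0.02},
    {"linear": [0,0,0],"delta_rot": [0,0,0],"fingers": 0.02},
    {"linear": [0,0,0],"delta_rot": [0,0,0],"fingers": 0.02},
    {"linear": [0,0,0],"delta_rot": [0,0,0],"fingers": 0.02},
    {"linear": [0,0,0],"delta_rot": [0,0,0],"fingers": 0.02}
  ],
  "force": 45
}}

```text
clock: 26.42
position: [0.3998, 0.2666, 0.0344]
ee_rot: [-0.001, 1.0, 0.001, 0.001]
contact_force: [-0.1, -0.5, 0.7]
width: 0.0263
```

Emit:
{"name": "send_rows", "arguments": {
  "plan": [
    {"linear": [0,0,-0.01],"delta_rot": [0,0,0],"fingers": 0.02},
    {"linear": [0,0,-0.02],"delta_rot": [0,0,0],"fingers": 0.02},
    {"linear": [0,0,-0.025],"delta_rot": [0,0,0],"fingers": 0.02},
    {"linear": [0,0,-0.025],"delta_rot": [0,0,0],"fingers": 0.02},
    {"linear": [0,0,-0.025],"delta_rot": [0,0,0],"fingers": 0.02},
    {"linear": [0,0,-0.025],"delta_rot": [0,0,0],"fingers": 0.02},
    {"linear": [0,0,0],"delta_rot": [0,0,0],"fingers": 0.02},
    {"linear": [0,0,0],"delta_rot": [0,0,0],"fingers": 0.02}
  ]
}}

```text
clock: 27.08
position: [0.3976, 0.2654, 0.1679]
ee_rot: [0.001, 1.0, 0.0, -0.002]
contact_force: [-0.9, 0.1, -0.9]
width: 0.0263
```

Emit:
{"name": "send_rows", "arguments": {
  "plan": [
    {"linear": [0.002,0.018,0],"delta_rot": [0,0.2,0],"fingers": 0.02},
    {"linear": [0.004,0.034,0],"delta_rot": [0,0,0],"fingers": 0.02},
    {"linear": [0.004,0.034,0],"delta_rot": [0,0,0],"fingers": 0.02},
    {"linear": [0.004,0.034,0],"delta_rot": [0,0,0],"fingers": 0.02},
    {"linear": [0.004,0.034,0],"delta_rot": [0,0,0],"fingers": 0.02},
    {"linear": [0.004,0.034,0],"delta_rot": [0,0,0],"fingers": 0.02},
    {"linear": [0.004,0.034,0],"delta_rot": [0,0,0],"fingers": 0.02},
    {"linear": [0.004,0.034,0],"delta_rot": [0,0,0],"fingers": 0.02},
    {"linear": [0.004,0.034,0],"delta_rot": [0,0,0],"fingers": 0.02},
    {"linear": [0.004,0.034,0],"delta_rot": [0,0,0],"fingers": 0.02},
    {"linear": [0,0.015,0],"delta_rot": [0,0,0],"fingers": 0.02},
    {"linear": [0,0,0],"delta_rot": [0,0,0],"fingers": 0.02}
  ]
}}

```text
clock: 28.08
position: [0.4312, -0.0864, 0.1533]
ee_rot: [-0.001, 1.0, 0.004, -0.01]
contact_force: [-0.1, -0.0, -1.7]
width: 0.0262
```

Emit:
{"name": "send_rows", "arguments": {
  "plan": [
    {"linear": [0,0,0],"delta_rot": [0,0,0],"fingers": 0.02},
    {"linear": [0,0,0],"delta_rot": [0,0,0],"fingers": 0.02}
  ]
}}

```text
clock: 28.25
position: [0.4296, -0.0863, 0.151]
ee_rot: [-0.002, 1.0, 0.002, -0.012]
contact_force: [-0.8, 0.6, -0.5]
width: 0.0265
```

Emit:
{"name": "send_rows", "arguments": {
  "plan": [
    {"linear": [0.0055,-0.01,0],"delta_rot": [-0.2,1.4,0.2],"fingers": 0.02},
    {"linear": [0,0,0],"delta_rot": [0,0,0],"fingers": 0.02},
    {"linear": [0,0,0.015],"delta_rot": [0,-0.1,0],"fingers": 0.02},
    {"linear": [0,0,0.015],"delta_rot": [0,-0.1,0],"fingers": 0.02},
    {"linear": [0,0,0.015],"delta_rot": [0,-0.1,0],"fingers": 0.02},
    {"linear": [0,0,0],"delta_rot": [0,0,0],"fingers": 0.02},
    {"linear": [0,0,0],"delta_rot": [0,0,0],"fingers": 0.02}
  ]
}}

```text
clock: 28.83
position: [0.4326, -0.0684, 0.1032]
ee_rot: [-0.002, 1.0, 0.007, -0.005]
contact_force: [-0.5, -0.2, -0.4]
width: 0.026
```

Emit:
{"name": "send_rows", "arguments": {
  "plan": [
    {"linear": [0.003,0.008,0],"delta_rot": [-0.2,0.6,0.8],"fingers": 0.02},
    {"linear": [0,0,0],"delta_rot": [0,0,0],"fingers": 0.02},
    {"linear": [0,0,0.014],"delta_rot": [0,-0.1,0],"fingers": 0.02},
    {"linear": [0,0,0.014],"delta_rot": [0,-0.1,0],"fingers": 0.02},
    {"linear": [0,0,0.012],"delta_rot": [0,-0.1,0],"fingers": 0.02},
    {"linear": [0,0,0],"delta_rot": [0,0,0],"fingers": 0.02},
    {"linear": [0,0,0],"delta_rot": [0,0,0],"fingers": 0.02}
  ]
}}

```text
clock: 29.42
position: [0.4406, -0.0782, 0.0675]
ee_rot: [0.002, 1.0, 0.0, 0.004]
contact_force: [1.1, 0.7, -1.0]
width: 0.0259
```

Emit:
{"name": "send_rows", "arguments": {
  "plan": [
    {"linear": [-0.0055,-0.001,0],"delta_rot": [0.2,-0.4,0],"fingers": 0.02},
    {"linear": [0,0,0.01],"delta_rot": [0,-0.2,0],"fingers": 0.02},
    {"linear": [0,0,0.01],"delta_rot": [0,-0.2,0],"fingers": 0.02},
    {"linear": [0,0,0],"delta_rot": [0,0,0],"fingers": 0.02},
    {"linear": [0,0,0],"delta_rot": [0,0,0],"fingers": 0.02}
  ]
}}

```text
clock: 29.83
position: [0.4366, -0.0782, 0.0486]
ee_rot: [0.002, 1.0, -0.0, -0.001]
contact_force: [0.9, 0.6, -0.6]
width: 0.026
```

```bash
python3 - <<'E'
from h import *
s=manip.get_state(); print(s["position"].round(4),s["ee_rot"].round(4))
im=manip.get_image("side"); b=im[170:290,280:440]
cv2.imwrite("pics/c3.png",cv2.resize(b,(640,480),interpolation=2)[:,:,::-1])
E
```

```text
[ 0.4366 -0.0782  0.0486] [ 1.5e-03  1.0e+00 -2.0e-04 -6.0e-04]
```

View pics/c3.png

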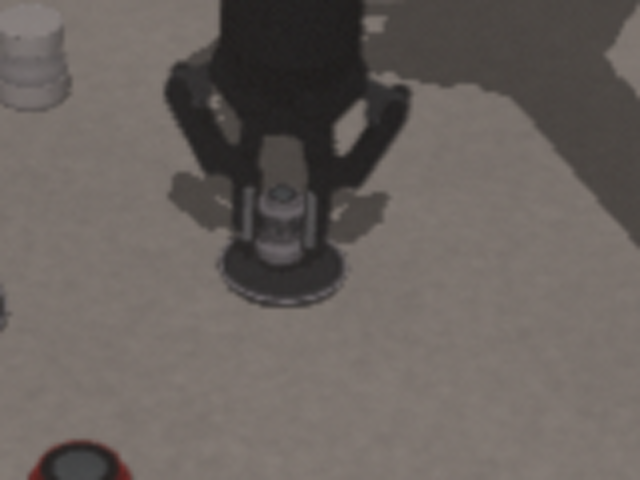

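The side crop shows the short coupler held upright at (280,230), above the narrow dish at (283,270). I'm lowering the last 11 mm in small steps.

Emit:
{"name": "send_rows", "arguments": {
  "plan": [
    {"linear": [-0.001,-0.001,0.004],"delta_rot": [0.2,0,0],"fingers": 0.02},
    {"linear": [0,0,0.003],"delta_rot": [0,0,0],"fingers": 0.02},
    {"linear": [0,0,0.002],"delta_rot": [0,0,0],"fingers": 0.02},
    {"linear": [0,0,0],"delta_rot": [0,0,0],"fingers": 0.02}
  ]
}}

```text
clock: 30.22
position: [0.4356, -0.077, 0.0388]
ee_rot: [-0.0, 1.0, -0.0, -0.001]
contact_force: [-0.0, -0.3, -1.0]
width: 0.0264
```

Emit:
{"name": "send_rows", "arguments": {
  "plan": [
    {"linear": [0,0,0.001],"delta_rot": [0,0,0],"fingers": 0.02},
    {"linear": [0,0,0.001],"delta_rot": [0,0,0],"fingers": 0.02},
    {"linear": [0,0,0.001],"delta_rot": [0,0,0],"fingers": 0.02}
  ]
}}

```text
clock: 30.47
position: [0.4356, -0.0771, 0.0372]
ee_rot: [-0.0, 1.0, -0.0, -0.001]
contact_force: [-3.8, 0.6, 17.1]
width: 0.0263
```

Contact felt at the expected height. I'm releasing it.

Emit:
{"name": "send_rows", "arguments": {
  "plan": [
    {"linear": [0,0,-0.0003],"delta_rot": [0,0,0],"fingers": 0.02},
    {"linear": [0,0,0],"delta_rot": [0,0,0],"fingers": 0.03},
    {"linear": [0,0,0],"delta_rot": [0,0,0],"fingers": 0.04},
    {"linear": [0,0,0],"delta_rot": [0,0,0],"fingers": 0.05},
    {"linear": [0,0,0],"delta_rot": [0,0,0],"fingers": 0.05},
    {"linear": [0,0,0],"delta_rot": [0,0,0],"fingers": 0.05}
  ]
}}

```text
clock: 30.97
position: [0.4365, -0.0773, 0.0384]
ee_rot: [0.0, 1.0, 0.0, 0.001]
contact_force: [-0.3, -0.4, -0.3]
width: 0.0498
```

Emit:
{"name": "send_rows", "arguments": {
  "plan": [
    {"linear": [0,0,-0.01],"delta_rot": [0,0,0],"fingers": 0.05},
    {"linear": [0,0,-0.015],"delta_rot": [0,0,0],"fingers": 0.05},
    {"linear": [0,0,-0.02],"delta_rot": [0,0,0],"fingers": 0.05},
    {"linear": [0,0,-0.03],"delta_rot": [0,0,0],"fingers": 0.05},
    {"linear": [0,0,-0.03],"delta_rot": [0,0,0],"fingers": 0.05},
    {"linear": [0,0,-0.03],"delta_rot": [0,0,0],"fingers": 0.05},
    {"linear": [0,0,-0.03],"delta_rot": [0,0,0],"fingers": 0.05},
    {"linear": [-0.02,0.03,-0.01],"delta_rot": [0,0,0],"fingers": 0.05},
    {"linear": [-0.02,0.03,0],"delta_rot": [0,0,0],"fingers": 0.05},
    {"linear": [-0.02,0.03,0],"delta_rot": [0,0,0],"fingers": 0.05},
    {"linear": [-0.01,0.03,0],"delta_rot": [0,0,0],"fingers": 0.05},
    {"linear": [0,0.03,0],"delta_rot": [0,0,0],"fingers": 0.05}
  ]
}}

```text
clock: 31.97
position: [0.3645, -0.2262, 0.2215]
ee_rot: [-0.001, 1.0, 0.007, -0.001]
contact_force: [0.4, 0.9, 0.1]
width: 0.05
```

```bash
python3 - <<'E'
from h import *
s=manip.get_state(); print(s["clock"],s["position"].round(4),s["contact_force"].round(1))
im={n:manip.get_image(n) for n in("top","side")}
for t in ("coupler_long","coupler_middle","coupler_short","gallipot","specimen_jar"):
 for n in im:
  for d in manip.find_in(t,n)[:2]: 
    print(t,n,round(d["p"],2),*[v.round(3) for v in fit(t,{n:np.array(d["extent"],float)},(.5,0),z0=.003*("coup" in t))])
a=cv2.resize(im["top"][140:300,100:560],(782,272),interpolation=2); b=cv2.resize(im["side"][140:440,190:420],(230,300))
b=np.hstack([b,cv2.resize(im["side"][210:260,320:380],(360,300),interpolation=2)])
cv2.imwrite("pics/d1.png",np.vstack([a,np.pad(b,((0,0),(0,782-b.shape[1]),(0,0)))])[:,:,::-1])
E
```

```text
31.9667 [ 0.3645 -0.2262  0.2215] [0.4 0.9 0.1]
coupler_long top 0.82 [0.52  0.397] [ 1.968 -0.388 -3.1    0.418]
coupler_long top 0.57 [0.493 0.179] [ 1.19  -0.669 -1.408  0.669]
coupler_long side 0.95 [0.492 0.19 ] [ 0.956 -1.962 -0.959  1.65 ]
coupler_long side 0.92 [0.518 0.4  ] [-1.061  0.178  1.179 -0.212]
coupler_middle top 0.61 [0.626 0.   ] [ 0.453 -1.442 -0.479  1.682]
coupler_middle side 0.8 [0.625 0.008] [ 0.747 -0.846 -0.775  0.81 ]
coupler_short top 0.5 [ 0.439 -0.079] [-1.706  1.86   1.51  -1.622]
coupler_short top 0.48 [0.627 0.205] [ 3.408  1.99  -7.619 -2.386]
coupler_short side 0.71 [ 0.427 -0.075] [-0.194 -3.619  0.192  2.167]
gallipot top 0.61 [ 0.481 -0.414] [-0.009  1.584  0.011 -1.566]
gallipot top 0.56 [0.524 0.395] [ 2.013 -2.038 -2.69   2.026]
gallipot side 0.95 [ 0.479 -0.427] [-0.904 -2.987  0.909  1.417]
specimen_jar top 0.87 [ 0.612 -0.241] [ 0.138 -0.094 -0.129  0.099]
specimen_jar top 0.35 [0.521 0.401] [ 2.477 -0.313 -5.586  0.334]
```

View pics/d1.png

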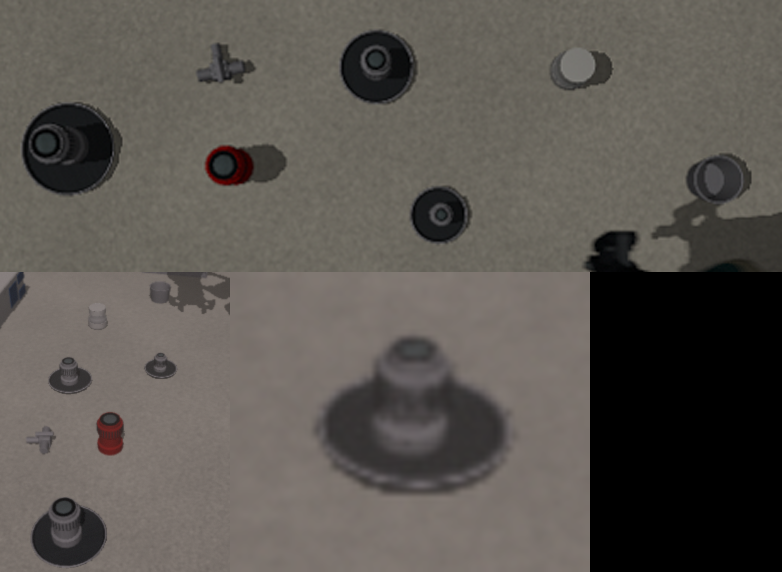

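All three couplers stand upright and centred in their dishes: long at (65,150), middle at (377,65) and short at (440,213) in the top crop. The cup, jar, stopcock and red look-alike are where they were, and the arm is clear, so I'm handing in.

```bash
python3 -c "
from rig import manip
print(manip.sign_off())"
```

```text
the job is handed in; nothing more can be done
None
```

All three steel couplers are standing upright in their dishes: long in wide, then middle in medium, then short in narrow. I let go of each before taking the next and handed the job in at about 32 s of the 112 s allowed. No verdict was reported.

**Placement:** In the last pictures each coupler stands near the middle of its dish. The position fits, each with a stated tolerance of 15 mm, were:

| Coupler | Fitted position (m) | Dish centre (m) | Offset |
|---|---|---|---|
| long | (0.518, 0.400) | (0.515, 0.400) | about 3–5 mm |
| middle | (0.626, 0.000) top, (0.625, 0.008) side | (0.623, 0.002) | about 3–6 mm |
| short | (0.439, -0.079) top, (0.427, -0.075) side | (0.435, -0.077) | about 5–8 mm |

**Where checks disagreed:** The two cameras differed by about 12 mm on the short coupler. Its side fit was poor, but the enlarged crop showed it centred.

**Bystanders:** I never reached for the cup, jar, stopcock or red look-alike, and the pictures show them where they were. The last fits for the cup and jar put them within about 7 mm of the first ones, except the cup's side fit. That one was about 20 mm off and poor, with the arm's shadow beside the cup, while the cup's top fit was unchanged.

**Along the way:** My first move was refused because its rows lacked fields, and nothing moved. The short coupler was pressed briefly with about 17 N as it seated.

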